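# Twist the stuck cap off the storage jar

### The arm

A 6-joint arm with a two-finger parallel gripper is mounted at the origin on the work surface. World frame = base frame: x ahead of the robot, y to its left, z up, the work surface at z = 0. Lengths are in m, angles in rad, forces in N, time in s.
With the tool pointing down it reaches from about 0.4 to 0.825 m from the base axis. Payload 7 kg.
Tool frame: the origin (TCP) lies at the very end of the fingers, on their centre line; the grasp point (between the pads) lies 19 mm behind it; z points along the fingers, x is the direction in which the jaws open and shut, and the axes are right-handed (so a half turn about z gives the same grasp; the last joint's range is limited). The gripper opens to 88 mm and grips with 3 to 60 N. Pads are 19 mm wide; open, the fingers measure 130 mm over their backs; the gripper's body (78 mm by 193 mm) begins 47 mm behind the grasp point.
Start: joints at [-0.858, 0.359, 0.012, 0, -1.224, -0.288], TCP at [0.278, -0.615, 0.227] pointing down, gripper open.
Joint ranges: [-3.07, 3.07], [-1.43, 2.12], [-1.02, 1.25], [-3.03, 1.67], [-3.05, -0], [-3.03, 3.03]. Speed limits (rad/s): [2.39, 2.39, 3.01, 3.14, 3.14, 3.14].

### API

Orientations are given as [roll, pitch, yaw] about the fixed x, y, z axes, in that order (R = Rz(yaw) Ry(pitch) Rx(roll)).
In Python, from station import telemetry, grab_frame, arm, regions_of, pinpoint gives the robot as it stands. The module is installed in compiled form; this text tells all that it offers.
- The arm moves only by the shell command python3 -m inch 'ROWS' [FORCE]. ROWS is text: rows parted by semicolons, each of 7 numbers parted by spaces: the opening, from 0 (shut) to 1 (fully open), then the shift along the world's x, y, z in cm, then the turn, a rotation vector about the world's x, y, z in degrees. A call has 1 to 12 rows; each row is the pose to reach, as a shift and turn from the pose measured when the call began; what a row does not reach only later rows make up. A row lasts 1/8 s, in which the tool goes at most 62.5 mm and 10.7 degrees, less where a joint would pass 70% of its speed; a pose out of reach is approached as far as the arm can. A call with a gripper value outside its range is refused whole. The fingers move at their own pace and stop on an object; FORCE is the grip in N (left out, the last holds). Time passes only in rows, so rows that repeat a pose let the fingers close. It gives the time, the measured TCP pose, the force and the opening at its end, in the units of the state.
- telemetry.get_state(): the state, without advancing time (a new reading comes with each control period).
- grab_frame(name): name is "side" or "top" or "wrist"; returns a dict with "pixels" (480x640x3 uint8, red, green, blue), "fx", "fy", "cx", "cy" (pixels), "R" (3x3) and "t" (3): a world point X has camera coordinates R X + t. Camera axes: x right, y down, z forward; pixel columns grow to the right and rows downward; lengths in m; the calibration is good to about 2 mm. A picture is of the moment at which its call begins. There is no depth.
- arm.job_done(): hands the job in, once; it reports no verdict.
Trained networks look in the newest picture that a camera, given by its name, has taken for a name from the list of things; names that differ only in an ending like _2 or _b are one class to them, and where a whole thing is asked for, a point or a joint stands for the part that bears it (a point fixed in the world has none). Each returns a list of dicts, best first, with "p" (0 to 1); they miss things now and then, are a little off and sometimes report something else, mostly with a low value. They report only what shows in the picture. A call takes as long as a camera call. They do not tell look-alikes from the thing itself.
- regions_of(camera, name): "pixels" (480x640 bool, what is visible of it) and "bbox" ([left, top, right, bottom] in pixels, round what is visible of it).
- pinpoint(camera, name): "location" ([column, row] in pixels: a listed point, or the origin of a listed thing).
The state is a dict: "t": time; "q": joint angles; "qd": joint speeds; "joint_efforts": joint torques, N m; "eef_pos": TCP position; "ee_rot": TCP orientation; "force": force on the tool from outside, world axes, zero at the start; "moment": the same for the moment, N m; "width": finger opening in m.
Only numpy, scipy, OpenCV 4.12 (cv2) and the standard library are available. Lean on these libraries where they do the work, as an engineer would, in place of code of your own. Each camera call takes 0.05 s, during which the arm holds its last target. There are 200 camera calls.

### The job

Lift the spice tin off the jar's cap and stand it upright on the bare counter, well clear of the wooden holder. Then unscrew the tight cap anticlockwise while the holder braces the jar, stop turning when the threads come free, and lift the cap straight up. Finish still holding the cap in the gripper, level and still, about 2 cm above the jar's mouth, with the jar left seated in its holder and the mug, tape and bowl not disturbed.

Things in the scene. Friction and masses are not known exactly. Their poses are not given: they have to be found in the camera images.
- holder: wooden jar holder fixed to the counter: board 108 x 108 mm with a square recess 72 mm wide; recess floor 12 mm above the counter, walls 18 mm thick rising to 30 mm. Origin: centre of its underside, on the counter; z up.
- jar: square white stoneware jar, 69 mm wide, about 0.7 kg, loose in the holder's recess, which stops it turning. Body 72 mm tall, shoulder sloping to 81 mm, round neck 44 mm in diameter to the rim at 108 mm, with three thread tabs out to 26 mm radius at 98 to 101 mm. Origin: centre of its underside; z up.
- mouth (a point): centre of the jar's open rim, 108 mm above the jar's underside.
- cap: round steel screw cap, 60 mm across, 22 mm tall, 60 g. Origin: centre of its lower edge, 90 mm above the jar's underside when screwed on (top 124 mm above the counter); z up. 9 mm gap for fingertips between its lower edge and the jar's shoulder. It does not rise while turning; pulled too early it only lifts the jar. Once free, 18 mm straight up brings its lower edge level with the rim.
- thread (a joint): how far the cap is unscrewed, rad, growing anticlockwise seen from above (lags the cap by up to 0.04). 0 tight; about 0.3 N m turns it. Three lugs in the cap sit under the neck's tabs: free from about 1.05 (60 degrees); from about 1.6 (92 degrees) they catch under the next tabs. Keeps its value when the cap is lifted off.
- tin: spice tin, bare aluminium with a wooden lid, 46 mm diameter (lid 48 mm, top 15 mm), 75 mm tall, about 0.12 kg, standing loose on the cap, up to 8 mm off its centre. Origin: centre of its underside; z up.
- mug: blue ceramic mug with a handle at its own +y, 76 mm across, 90 mm tall, bystander. Origin: centre of its underside.
- tape: roll of tape lying flat, 96 mm outside diameter, 24 mm tall, bystander. Origin: centre of its underside.
- bowl: terracotta bowl, 100 mm across, 45 mm tall, bystander. Origin: centre of its underside.
Not all that is in view belongs to the job. There is more than one size of the tin; the one meant has the size given above.

How it is judged:
On the way, in this order (a step that is already met when the one before it is completed fails the run):
1. the tin stands upright and released on the counter, its centre more than 100 mm from the jar's (height (world z) of tin below 0.006 m and angle between tin's own z axis and vertical below 0.15 rad and horizontal distance between tin and jar above 0.1 m and linear speed of tin below 0.02 m/s and contact force between the fingers and tin below 0.1 N), for 0.2 s.
2. the cap is unscrewed until its lugs are free (all of step 1 and value of joint thread above 0.95 rad), for 0.1 s.
At the end, for the whole second after the job is handed in: Gripper holds the cap still and level (11 deg), lower edge 4 to 45 mm above the rim, within 20 mm of the jar's axis, off the jar; jar upright, seated in the holder; tin upright, released, on the counter, over 100 mm from the jar (centres); mug, tape and bowl within 25 mm of their starts (all of step 1 and z of jar in the frame of holder between 0.006 and 0.018 m and angle between jar's own z axis and vertical below 0.1 rad and z of cap in the frame of mouth between 0.004 and 0.045 m and horizontal distance between cap and mouth below 0.02 m and angle between cap's own z axis and vertical below 0.2 rad and linear speed of cap below 0.02 m/s and contact force between cap and jar below 0.1 N and contact force between cap and tin below 0.1 N and contact force between the fingers and cap above 1 N); the arm keeps its last pose, push and grip.
It fails at once if the cap was turned on far past free (over 92 degrees) while on the neck (value of joint thread above 1.6 rad).
It fails at once if the jar was pulled up out of its seat by more than 12 mm (z of jar in the frame of holder above 0.024 m).
It fails at once if the tin was knocked over (angle between tin's own z axis and vertical above 0.8 rad).
It fails at once if a bystander was moved by more than 25 mm (distance of any of mug, tape, bowl from where it was at the start of the episode above 0.025 m).
It also fails if it takes over 53 s, if anything falls off the work surface, if the arm or the gripper's body presses on something with over 40 N, if the wrist force passes 120 N, or if a joint passes its speed limit or range.

## Working session

There is one attempt and no reset: what is moved stays moved. The work goes in short steps, Python scripts to look and compute and a shell command to move; the robot and the scene stay as the last step left them, time stands still between calls to the robot, and variables do not carry over. Pictures are saved under pics/ and viewed, about 8 in all and at most 12, crops included, and the job is handed in when it is done.

```bash
mkdir -p pics
cat > h.py <<'E'
import numpy as np, cv2
from station import telemetry, grab_frame, arm, regions_of, pinpoint
def ray(f,uv):
    d=np.array([(uv[0]-f["cx"])/f["fx"],(uv[1]-f["cy"])/f["fy"],1.]);R=np.array(f["R"]);t=np.array(f["t"])
    return -R.T@t, R.T@d
def onz(f,uv,z):
    o,d=ray(f,uv); return o+d*(z-o[2])/d[2]
def proj(f,X):
    c=np.array(f["R"])@np.array(X)+np.array(f["t"]); return np.array([f["fx"]*c[0]/c[2]+f["cx"],f["fy"]*c[1]/c[2]+f["cy"]])
E
cat > a.py <<'E'
from h import *
s=telemetry.get_state();print(s["t"],s["eef_pos"],s["ee_rot"],s["width"])
fr={}
for c in("top","side"):
    f=fr[c]=grab_frame(c);cv2.imwrite(f"pics/{c}0.png",f["pixels"][:,:,::-1])
    print(c,"cam at",np.round(-np.array(f["R"]).T@np.array(f["t"]),3))
    for n,z in(("holder",0),("jar",.012),("cap",.102),("tin",.124),("mug",0),("tape",0),("bowl",0)):
        for r in pinpoint(c,n): print(n,np.round(r["location"],1),round(r["p"],2),np.round(onz(f,r["location"],z),3), np.round(onz(f,r["location"],0)[:2],3))
E
python3 a.py
```

```text
0.0 [ 0.27797335 -0.61455624  0.22561301] [-3.14145508e+00 -1.67514358e-03  1.99550929e+00] 0.08790268328643717
top cam at [0.481 0.023 1.051]
holder [305.4 246.7] 0.96 [0.529 0.021 0.   ] [0.529 0.021]
jar [305.8 241. ] 0.83 [0.542 0.021 0.012] [0.543 0.021]
cap [304.2 238. ] 0.54 [0.543 0.025 0.102] [0.55  0.025]
tin [307.  237.2] 0.97 [0.544 0.019 0.124] [0.552 0.018]
tin [256.4 244.1] 0.82 [0.526 0.125 0.124] [0.532 0.138]
tin [294.1 292.5] 0.66 [0.427 0.043 0.124] [0.42  0.045]
mug [185.2 256.1] 0.97 [0.499 0.305 0.   ] [0.499 0.305]
tape [172.5 187.1] 0.88 [0.663 0.342 0.   ] [0.663 0.342]
bowl [437.2 216.7] 0.58 [ 0.611 -0.296  0.   ] [ 0.611 -0.296]
side cam at [0.489 0.723 0.951]
holder [317.3 265.6] 0.84 [ 0.544  0.023 -0.   ] [0.544 0.023]
jar [318.3 265.1] 0.74 [0.541 0.031 0.012] [0.541 0.022]
cap [321.4 232. ] 0.81 [0.535 0.009 0.102] [ 0.541 -0.077]
tin [316.5 228.6] 0.97 [0.545 0.019 0.124] [ 0.553 -0.087]
tin [321. 314.] 0.92 [0.522 0.224 0.124] [0.527 0.149]
tin [369.9 278.1] 0.77 [0.433 0.137 0.124] [0.424 0.05 ]
tin [319.  263.3] 0.66 [0.534 0.109 0.124] [0.54  0.017]
mug [329.4 384.3] 0.79 [0.5   0.304 0.   ] [0.5   0.304]
tape [248.2 400.3] 0.67 [0.651 0.347 0.   ] [0.651 0.347]
bowl [310.2 167. ] 0.83 [ 0.586 -0.301 -0.   ] [ 0.586 -0.301]
```

Run:
```python
import cv2,numpy as np
a=cv2.imread("pics/top0.png")[150:350,130:480];b=cv2.imread("pics/side0.png")[130:430,220:520]
a=cv2.resize(a,None,fx=2,fy=2);cv2.imwrite("pics/t1.png",a)
b=cv2.resize(b,None,fx=2,fy=2);cv2.imwrite("pics/s1.png",b)
```

```text
(no output)
```

View pics/t1.png

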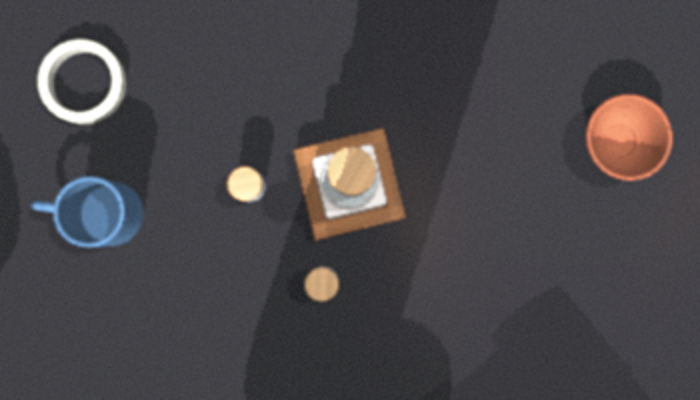

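View pics/s1.png

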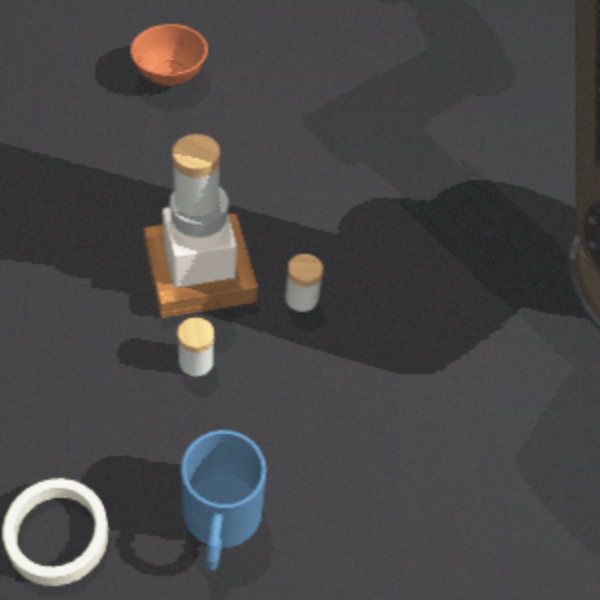

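The pictures show three tins. One stands on the cap, with its lid at about top px (306,237) and side px (317,208). Two smaller ones stand on the counter, at top px (253,242) / side (318,309) and top (291,292) / side (371,269). The holder is turned by about 12°. The description fits the tin on the cap, so I'll check its size in a close crop.

```bash
cat > b.py <<'E'
from h import *
f=grab_frame("top")
for r in regions_of("top","tin"):
    l,t,R,b=r["bbox"];print("tin",r["bbox"],round(r["p"],2), "top-z .199 width mm",round(1000*abs(onz(f,(l,t),.199)[1]-onz(f,(R,t),.199)[1]),1),"at z .06",round(1000*abs(onz(f,(l,t),.06)[1]-onz(f,(R,t),.06)[1]),1))
for c in("side","top"):
    f=grab_frame(c)
    for z in(.124,.199): print(c,z,proj(f,[.5445,.019,z]).round(1))
    for r in regions_of(c,"holder")[:1]:
        m=r["pixels"].astype(np.uint8);pts=cv2.findNonZero(m)
        w=np.array([onz(f,p,.03)[:2] for p in pts.reshape(-1,2)],np.float32);print("holder",cv2.minAreaRect(w))
f=grab_frame("side");im=f["pixels"][190:300,270:400,::-1].copy()
cv2.imwrite("pics/c2.png",cv2.resize(im,None,fx=5,fy=5,interpolation=cv2.INTER_CUBIC))
E
python3 b.py
```

```text
tin [245.4, 234.7, 262.5, 254.6] 0.73 top-z .199 width mm 32.9 at z .06 38.3
tin [283.2, 286.3, 297.3, 302.4] 0.73 top-z .199 width mm 27.1 at z .06 31.5
side 0.124 [316.7 228.7]
side 0.199 [316.5 204.1]
holder ((0.6489619612693787, 0.34827879071235657), (0.09382506459951401, 0.10191896557807922), 32.07146453857422)
top 0.124 [306.9 236.8]
top 0.199 [307.1 234.2]
holder ((0.5410135984420776, 0.0230671688914299), (0.11284498870372772, 0.11408714950084686), 16.648147583007812)
```

View pics/c2.png

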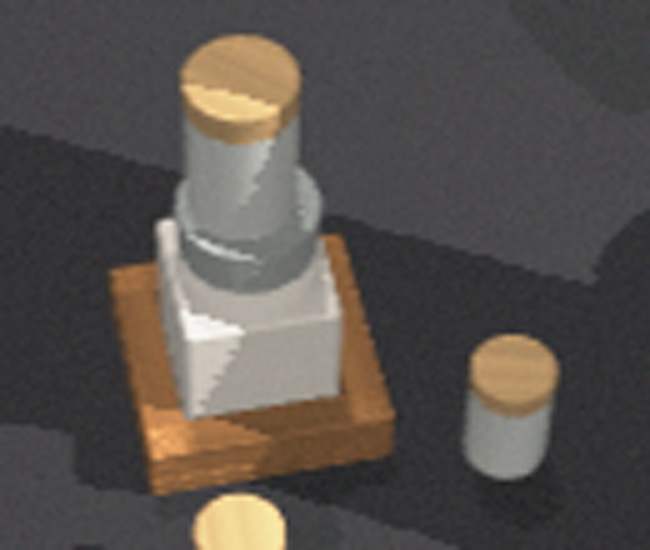

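The crop shows the tin on the cap, its lid centre at side px (318,206). That agrees with the projection of a 75 mm tin at (0.5445, 0.019). The other two have lids of only about 31–38 mm, so they are decoys. Now I approach above the tin.

```bash
python3 -m inch '1 26.6 63.4 2 0 0 0;1 26.6 63.4 2 0 0 0;1 26.6 63.4 2 0 0 0;1 26.6 63.4 2 0 0 0;1 26.6 63.4 2 0 0 0;1 26.6 63.4 2 0 0 0;1 26.6 63.4 2 0 0 0;1 26.6 63.4 2 0 0 0;1 26.6 63.4 2 0 0 0;1 26.6 63.4 2 0 0 0;1 26.6 63.4 2 0 0 0;1 26.6 63.4 2 0 0 0' 25
python3 - <<'E'
from h import *
f=grab_frame("wrist");cv2.imwrite("pics/w3.png",f["pixels"][:,:,::-1])
print(telemetry.get_state()["eef_pos"], proj(f,[.5445,.019,.199]),proj(f,[.541,.023,.03]))
for r in regions_of("wrist","tin"):print(r["bbox"],r["p"])
for n,z in(("tin",.124),("holder",0),("jar",.012)):
  for r in pinpoint("wrist",n)[:2]:print(n,r["p"],onz(f,r["location"],z))
E
```

```text
t: 2.65
eef_pos: [0.5455, 0.0225, 0.2463]
ee_rot: [3.141, 0.0, 2.0]
force: [-0.6, -1.2, -0.7]
width: 0.0877
[0.5446187  0.02092239 0.24624054] [309.69641061 262.263888  ] [317.00350187 208.059887  ]
[399.5, 225.7, 442.4, 272.0] 0.67
[277.9, 205.5, 355.4, 296.2] 0.56
tin 0.96 [0.5153384  0.10165621 0.124     ]
tin 0.81 [0.43923936 0.03207977 0.124     ]
```

View pics/w3.png

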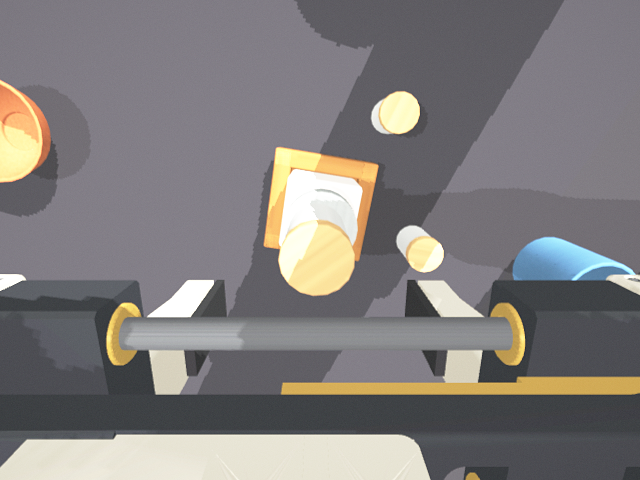

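The wrist view shows the tin's lid centred at (316,258), between the fingers, with the bowl, mug and decoys clear. I'll turn that into a position.

Run:
```python
from h import *
f=grab_frame("wrist")
print(onz(f,(316.5,258),.199),telemetry.get_state()["eef_pos"])
```

```text
[0.53862859 0.01726425 0.199     ] [0.54382604 0.01796253 0.24675349]
```

```bash
python3 -m inch '1 -0.2 0 -4 0 0 0;1 -0.2 0 -8 0 0 0;1 -0.2 0 -10 0 0 0;1 -0.2 0 -10 0 0 0;0.3 -0.2 0 -10 0 0 0;0.3 -0.2 0 -10 0 0 0;0.3 -0.2 0 -10 0 0 0;0.3 -0.2 0 -10 0 0 0;0.3 -0.2 0 -10 0 0 0;0.3 -0.2 0 -10 0 0 0' 20
```

```text
t: 4.2
eef_pos: [0.542, 0.0182, 0.147]
ee_rot: [3.141, -0.0, 1.994]
force: [0.7, 2.2, 3.0]
width: 0.047
```

```bash
python3 -m inch '0.3 0 0 0.2 0 0 0;0.3 0 0 1 0 0 0;0.3 0 0 2.5 0 0 0;0.3 0 0 4 0 0 0;0.3 0 0 4 0 0 0;0.3 0 0 4 0 0 0'
python3 - <<'E'
from h import *
print(telemetry.get_state()["eef_pos"])
for c in("side","top"):
    f=grab_frame(c)
    if c=="side": cv2.imwrite("pics/s4.png",cv2.resize(f["pixels"][150:310,230:420,::-1],None,fx=3,fy=3))
    for n,z in(("tin",.165),("cap",.102),("jar",.012)):
        for r in pinpoint(c,n)[:2]: print(c,n,round(r["p"],2),onz(f,r["location"],z).round(4))
E
```

```text
t: 4.95
eef_pos: [0.5418, 0.0182, 0.1869]
ee_rot: [3.141, -0.0, 1.994]
force: [0.2, 0.7, -1.4]
width: 0.0473
[0.54177114 0.01823228 0.18692939]
side tin 0.71 [0.4373 0.1644 0.165 ]
side tin 0.68 [0.5246 0.2371 0.165 ]
side cap 0.82 [0.5383 0.0164 0.102 ]
side jar 0.68 [0.5399 0.0241 0.012 ]
top tin 0.76 [0.4335 0.0452 0.165 ]
```

View pics/s4.png

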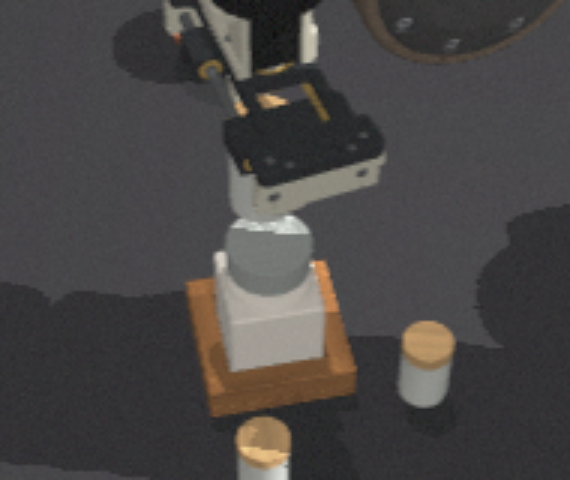

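The picture shows the tin clear of the cap, in the gripper. Next I carry it to the right and lower it.

```bash
python3 -m inch '0.3 -1 -5 0 0 0 0;0.3 -2 -10 0 0 0 0;0.3 -3 -15 0 0 0 0;0.3 -4.2 -18.8 0 0 0 0;0.3 -4.2 -18.8 -4 0 0 0;0.3 -4.2 -18.8 -9 0 0 0;0.3 -4.2 -18.8 -13 0 0 0;0.3 -4.2 -18.8 -15 0 0 0;0.3 -4.2 -18.8 -15.8 0 0 0;0.3 -4.2 -18.8 -16.1 0 0 0;0.3 -4.2 -18.8 -16.1 0 0 0'
```

```text
t: 6.72
eef_pos: [0.5005, -0.1698, 0.0265]
ee_rot: [3.14, 0.001, 1.995]
force: [-0.1, -1.0, -0.5]
width: 0.0468
```

```bash
python3 -m inch '0.3 0 0 -0.2 0 0 0;0.3 0 0 -0.4 0 0 0;0.3 0 0 -0.4 0 0 0'
```

```text
t: 7.1
eef_pos: [0.501, -0.1698, 0.0231]
ee_rot: [3.139, 0.001, 1.995]
force: [-0.8, 1.0, 4.9]
width: 0.0468
```

```bash
python3 -m inch '0.7 0 0 0 0 0 0;1 0 0 0 0 0 0;1 0 0 0 0 0 0;1 0 0 0 0 0 0;1 0 0 4 0 0 0;1 0 0 9 0 0 0;1 0 0 14 0 0 0;1 0 0 14 0 0 0'
python3 - <<'E'
from h import *
print(telemetry.get_state()["eef_pos"])
f=grab_frame("side");a=f["pixels"][100:340,230:420,::-1]
for n,z in(("tin",0),("cap",.102),("jar",.012)):
    for r in pinpoint("side",n)[:3]: print(n,round(r["p"],2),onz(f,r["location"],z).round(4))
f=grab_frame("top");b=f["pixels"][150:390,230:460,::-1]
for n,z in(("tin",0),("cap",.102),("jar",.012),("holder",0)):
    for r in pinpoint("top",n)[:3]: print(n,round(r["p"],2),onz(f,r["location"],z).round(4))
for r in regions_of("top","cap"):
    l,t,R,bb=r["bbox"];m=cv2.minEnclosingCircle(cv2.findNonZero(r["pixels"].astype(np.uint8)))
    print("capreg",r["p"],r["bbox"],onz(f,m[0],.122).round(4))
cv2.imwrite("pics/p5.png",cv2.resize(np.hstack([a,b]),None,fx=1.9,fy=1.9))
E
```

```text
t: 8.1
eef_pos: [0.5036, -0.17, 0.1674]
ee_rot: [3.132, 0.005, 1.995]
force: [-0.4, -0.2, -0.8]
width: 0.0876
[ 0.50360564 -0.17003715  0.1673787 ]
tin 0.97 [0.5313 0.1398 0.    ]
tin 0.85 [ 0.4306  0.0534 -0.    ]
tin 0.62 [ 0.5148 -0.1659  0.    ]
cap 0.9 [0.5407 0.0163 0.102 ]
jar 0.65 [0.5362 0.0288 0.012 ]
jar 0.57 [0.4964 0.3086 0.012 ]
```

View pics/p5.png

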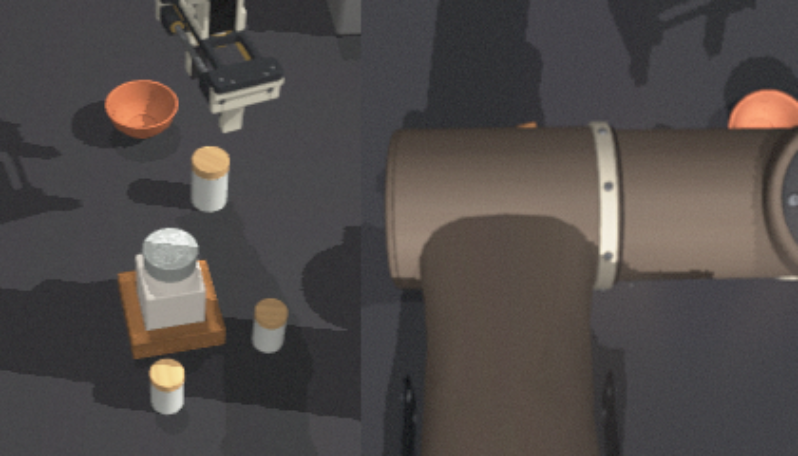

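The left half shows the tin upright on the counter at side crop (210,180), and the bare cap at (170,250). Now I go over the cap.

```bash
python3 -m inch '1 1 5 0 0 0 0;1 2 11 0 0 0 0;1 3.7 19.2 0 0 0 0;1 3.7 19.2 0 0 0 0;1 3.7 19.2 0 0 0 0;1 3.7 19.2 0 0 0 0'
python3 - <<'E'
from h import *
f=grab_frame("side");print("side",onz(f,(319.5,230),.124))
f=grab_frame("wrist");s=telemetry.get_state();print(s["eef_pos"],s["ee_rot"])
cv2.imwrite("pics/w6.png",f["pixels"][:,:,::-1])
for n,z in(("cap",.102),("jar",.012),("holder",0),("mouth",.12)):
    for r in pinpoint("wrist",n)[:3]: print(n,round(r["p"],2),onz(f,r["location"],z).round(4))
for r in regions_of("wrist","cap"):
    m=cv2.minEnclosingCircle(cv2.findNonZero(r["pixels"].astype(np.uint8)));print(r["p"],r["bbox"],m,onz(f,m[0],.124))
E
```

```text
t: 9.35
eef_pos: [0.5374, 0.0214, 0.1621]
ee_rot: [3.141, 0.001, 1.995]
force: [-0.1, -0.9, 0.3]
width: 0.0879
side [0.53851475 0.02226118 0.124     ]
[0.5374671  0.02106407 0.16228899] [3.14081329e+00 5.77387117e-04 1.99358350e+00]
cap 0.71 [0.5391 0.0252 0.102 ]
jar 0.88 [0.5406 0.0246 0.012 ]
holder 0.43 [ 0.5012 -0.1685  0.    ]
0.75 [269.8, 220.1, 369.3, 317.3] ((318.7613830566406, 271.2393798828125), 51.82395935058594) [0.53632774 0.02360826 0.124     ]
```

View pics/w6.png

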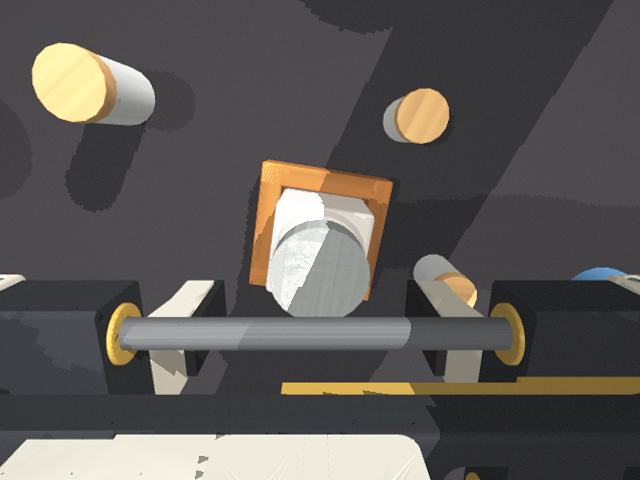

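The wrist view shows the cap centred at about (319,271) between the fingers, with the tin standing at upper left. The side view, wrist view and networks agree to about 3 mm on (0.539, 0.0235). I descend and grip.

```bash
python3 -m inch '1 0.15 0.25 -2.5 0 0 0;1 0.15 0.25 -5 0 0 0;1 0.15 0.25 -6.4 0 0 0;1 0.15 0.25 -6.4 0 0 0;1 0.15 0.25 -6.4 0 0 0;0.5 0.15 0.25 -6.4 0 0 0;0.5 0.15 0.25 -6.4 0 0 0;0.5 0.15 0.25 -6.4 0 0 0;0.5 0.15 0.25 -6.4 0 0 0;0.5 0.15 0.25 -6.4 0 0 0' 40
```

```text
t: 10.95
eef_pos: [0.5393, 0.0241, 0.0987]
ee_rot: [3.14, 0.001, 1.994]
force: [-0.3, -0.1, 2.2]
width: 0.0594
```

```bash
python3 -m inch '0.5 0 0 0 0 0 5;0.5 0 0 0 0 0 12;0.5 0 0 0 0 0 19;0.5 0 0 0 0 0 26;0.5 0 0 0 0 0 33;0.5 0 0 0 0 0 39;0.5 0 0 0 0 0 45;0.5 0 0 0 0 0 51;0.5 0 0 0 0 0 57;0.5 0 0 0 0 0 57'
python3 -c "
from h import *
s=telemetry.get_state();print(s['moment'],s['q'])"
```

```text
t: 12.2
eef_pos: [0.54, 0.0239, 0.0988]
ee_rot: [3.14, 0.002, 2.988]
force: [2.5, -2.5, 0.6]
width: 0.0594
[-0.82861888 -1.03855466 -0.09255321] [ 4.06746927e-01  2.59014296e-01 -4.54449612e-01 -5.27848683e-04
 -8.55171491e-01 -5.59861027e-01]
```

```bash
python3 -m inch '0.5 0 0 0 0 0 5;0.5 0 0 0 0 0 10'
python3 -c "
from h import *
s=telemetry.get_state();print(s['moment'],s['force'])"
python3 -m inch '0.5 0 0 0 0 0 5;0.5 0 0 0 0 0 5'
python3 -c "
from h import *
s=telemetry.get_state();print(s['moment'],s['force'])"
```

```text
t: 12.45
eef_pos: [0.5403, 0.0238, 0.0988]
ee_rot: [3.14, 0.002, -3.121]
force: [3.0, -1.6, -1.6]
width: 0.0596
[-0.79847241 -0.98768062 -0.36334607] [ 2.97187908 -1.64434184 -1.63029194]
t: 12.7
eef_pos: [0.5404, 0.0237, 0.0988]
ee_rot: [3.14, 0.002, -3.036]
force: [2.7, -2.2, -1.1]
width: 0.0598
[-0.66341349 -0.82384823 -0.08298058] [ 2.70989129 -2.23075648 -1.06517553]
```

```bash
python3 -m inch '0.5 0 0 0.2 0 0 0;0.5 0 0 0.4 0 0 0;0.5 0 0 0.4 0 0 0'
```

```text
t: 13.08
eef_pos: [0.5403, 0.0237, 0.103]
ee_rot: [3.14, 0.002, -3.037]
force: [0.8, -1.6, -1.8]
width: 0.0592
```

```bash
python3 -m inch '0.5 0 0 0.2 0 0 0;0.5 0 0 0.4 0 0 0;0.5 0 0 0.4 0 0 0'
python3 - <<'E'
from h import *
f=grab_frame("side");print(telemetry.get_state()["force"])
cv2.imwrite("pics/s7.png",cv2.resize(f["pixels"][190:310,250:400,::-1],None,fx=4,fy=4))
for r in pinpoint("side","jar")[:2]: print(r["p"],onz(f,r["location"],.012))
E
```

```text
t: 13.45
eef_pos: [0.5402, 0.0239, 0.1072]
ee_rot: [3.14, 0.002, -3.037]
force: [0.6, 0.1, -0.8]
width: 0.0597
[-0.22658062 -0.30096105 -0.16465831]
0.65 [ 0.54371893 -0.06492561  0.012     ]
0.57 [0.54062399 0.02998801 0.012     ]
```

View pics/s7.png

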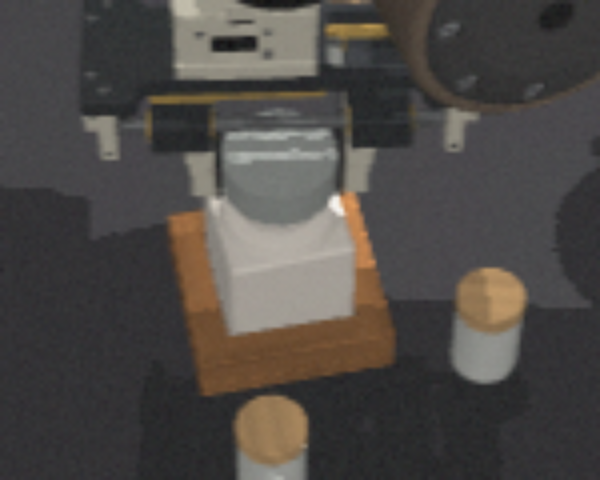

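The cap has risen about 8 mm. The jar is still down in its recess and the pull is under 1 N, so the threads are free. I lift to about 2 cm above the rim.

```bash
python3 -m inch '0.5 0 0 0.5 0 0 0;0.5 0 0 1.2 0 0 0;0.5 0 0 2 0 0 0;0.5 0 0 2.7 0 0 0;0.5 0 0 2.9 0 0 0;0.5 0 0 2.9 0 0 0;0.5 0 0 2.9 0 0 0;0.5 0 0 2.9 0 0 0'
python3 - <<'E'
from h import *
f=grab_frame("side");s=telemetry.get_state();print(s["eef_pos"],s["ee_rot"],s["force"],s["width"],np.abs(s["qd"]).max())
cv2.imwrite("pics/s8.png",cv2.resize(f["pixels"][130:430,200:460,::-1],None,fx=2,fy=2))
for n,z in(("jar",.012),("cap",.139),("mouth",.12),("tin",0),("mug",0),("tape",0),("bowl",0)):
  for r in pinpoint("side",n)[:3]: print(n,round(r["p"],2),onz(f,r["location"],z).round(3))
E
```

```text
t: 14.55
eef_pos: [0.54, 0.0238, 0.1357]
ee_rot: [3.14, 0.002, -3.037]
force: [0.2, 0.5, -1.2]
width: 0.0591
[0.54005224 0.02378006 0.13575976] [ 3.14026460e+00  1.62888073e-03 -3.03697056e+00] [ 0.03628707 -0.35752836 -0.33633468] 0.059363906674233684 0.0019206020229141215
jar 0.77 [0.537 0.026 0.012]
cap 0.69 [0.543 0.016 0.139]
mouth 0.63 [0.539 0.024 0.12 ]
tin 0.84 [0.533 0.139 0.   ]
tin 0.68 [0.43  0.052 0.   ]
tin 0.57 [ 0.509 -0.171  0.   ]
mug 0.86 [0.496 0.302 0.   ]
tape 0.76 [0.649 0.347 0.   ]
bowl 0.69 [ 0.595 -0.294  0.   ]
```

View pics/s8.png

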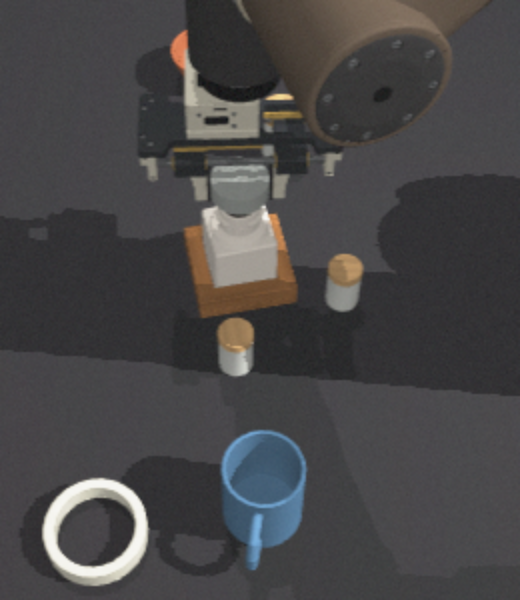

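The picture shows the cap level in the fingers at (240,190), the bare neck below it, the jar seated, and the mug and tape in place. Handing in.

```bash
python3 -c "
from station import arm;print(arm.job_done())"
```

```text
the job is handed in; nothing more can be done
None
```

I handed the job in at about 14.7 s, and no verdict was reported. The tin stands upright on the counter near (0.51, −0.17), about 195 mm from the jar. I turned the cap 72° anticlockwise in one grip and lifted it straight up.

**Checks before handing in:**
- **Cap:** it is still gripped (fingers 59 mm apart), level and still. From the TCP height, its lower edge is about 19 mm above the rim, centred over the mouth to within a few mm.
- **Threads:** the turning moment was about 0.36 N m and the grip held. On the lift the pull stayed under 2 N, where lifting the jar too would have added about 7 N. I inferred that the threads were free from this, as the thread angle itself could not be read.
- **Jar:** it looks seated in the holder in the side view.
- **Bystanders:** the network puts the mug, tape and bowl within about 1 cm of their first positions. The bowl was largely hidden by the arm in the last picture.
- **Disagreements:** camera position estimates for the tin and cap differed by up to about 9 mm, and both grasps still closed as expected. A few low-confidence network hits were plainly wrong, and I ignored them.

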